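# Lock the clean-out cap on the bench fume extractor

### The job

Refit the red clean-out cap on the grey fume extractor: lower its lugs through the two slots of the steel collar (which may sit twisted some 25 degrees either way on the box), push it down gently against the spring without forcing it, and turn it a quarter turn clockwise until it stops and springs up into its locked detent, then let go. Leave the frit jars and the graphite block where they are.

Things in the scene. Friction and masses are not known exactly. Their poses are not given: they have to be found in the camera images.
- cap_grip (a point): centre, half-way up, of the black grip bar of the loose red cap: 60 mm long along x, 14 thick (y), 24 high. It stands on a red disc 84 across, 8 thick, whose top is 12 mm below this point; stem and lugs are underneath. Starts upright on its stem on the bench, any yaw; half a turn makes no difference. 0.15 to 0.31 kg. z up
- cap_lugs (a point): on the cap's axis at the height of the lugs' tops, 31 mm below cap_grip, same axes. Two lugs stick out of the stem both ways along x, right under the bar: 64 mm over their ends, 14 wide, 7 high (undersides 38 mm below cap_grip). The round aluminium stem is 36 mm across and ends 50 mm below cap_grip, its last 7 mm tapered to 22 across. The black gasket is soft, without resistance
- port (a point): centre of the port at the top face of its steel collar (100 x 100 mm, 8.5 thick), 90 mm above the bench and 4 above the grey deck; z up. The bore gives the stem 2 mm play all round. Two slots for the lugs, 18 mm wide, 70 over their ends, run both ways (white marks on the collar) within 0.45 rad of x: the collar is clamped at another clocking each time, which is not measured; find it by feel or by eye
- locked (a point): where cap_grip is when locked: on the port's axis, 26 mm above the collar top (38 with the lugs lying on the collar beside the slots). At 22.5 or less the lugs are clear under the collar; the cap then turns clockwise only (from above), to hard stops 2 degrees past 90 from the slots (green marks), where let up it rises 3.5 mm into its pockets. x: bar direction when locked, within 0.45 rad
- plunger_top (a point): top of the damped brass spring plunger in the port, 16 mm below the collar top at rest. It pushes the stem's foot up from cap_grip 34 mm above the collar: 1 N there, growing 0.8 N per mm: 7 N locked, 10 N with the lugs just clear, 12 N at the hard bottom (disc on collar, cap_grip 20 mm above it). More than 45 N between cap and extractor is forcing it. The cap's weight, 1.5 to 3 N, helps the push
- cap: the loose red cap as a whole; origin at the foot of the stem, 50 mm below cap_grip, same axes
- extractor: the fixed grey fume extractor, a box of 220 (x) x 240 (y) x 86 mm centred under the port; origin at bench height, 90 mm below the port, same axes
- jar_teal: squat closed jar of green glass frit with a metal lid, 54 mm across, 62 mm high, loose; origin at the centre of its underside
- jar_blue: the same jar in opaque blue
- jar_amber: the same jar in amber
- graphite_block: loose black block, 70 x 50 x 40 mm high; origin at the centre of its underside

How it is judged:
On the way, in this order (a step that is already met when the one before it is completed fails the run):
1. the cap has been lifted off the bench (height (world z) of cap_grip above 0.1 m), for 0.1 s.
2. the cap is in the port and pressed down so far that its lugs are under the collar (z of cap_grip in the frame of port below 0.0235 m and horizontal distance between cap_grip and port below 0.006 m), for 0.05 s.
At the end, for the whole second after the job is handed in: the cap sits in the port (within 5 mm of its axis, upright within 0.08 rad), turned a quarter turn from the slots (bar within 0.6 rad of the x axis of locked, clocking included) and risen into its detent: cap_grip 24.2 to 28.3 mm above the collar top; released and at rest (horizontal distance between cap_grip and port below 0.005 m and z of cap_grip in the frame of port between 0.0242 and 0.0283 m and angle between the x axis of cap_grip and the x axis of locked, either way round below 0.6 rad and angle between cap_grip's own z axis and vertical below 0.08 rad); the robot touches nothing.
It fails at once if the cap is forced: more than 45 N between cap and extractor (contact force between cap and extractor above 45 N).
It fails at once if a jar or the block is shifted by more than 20 mm (distance of any of jar_teal, jar_blue, jar_amber, graphite_block from where it was at the start of the episode above 0.02 m).
It fails at once if a jar or the block is tipped over (angle between any of jar_teal, jar_blue, jar_amber, graphite_block's own z axis and vertical above 0.3 rad).
It also fails if it takes over 72 s, if anything falls off the work surface, if the arm or the gripper's body presses on something with over 40 N, if the wrist force passes 120 N, or if a joint passes its speed limit or range.

### The arm

A 7-joint arm with a two-finger parallel gripper is mounted at the origin on the work surface. World frame = base frame: x ahead of the robot, y to its left, z up, the work surface at z = 0. Lengths are in m, angles in rad, forces in N, time in s.
With the tool pointing down it reaches from about 0.425 to 0.875 m from the base axis. Payload 8.4 kg.
Tool frame: the origin (TCP) lies at the very end of the fingers, on their centre line; the grasp point (between the pads) lies bot.grip_depth behind it (bot.grip_depth is the distance from the TCP to the grasp point, in m); z points along the fingers, y is the line along which they close (so a half turn about z gives the same grasp; the last joint's range is limited). The gripper opens to 87 mm and grips with 3 to 60 N. Pads are 19 mm wide; open, the fingers measure 117 mm over their backs; the gripper's body (75 mm by 190 mm) begins 51 mm behind the grasp point.
Start: joints at [-1.353, 0.333, 0.04, 1.465, -0.013, 1.343, -0.059], TCP at [0.202, 0.618, 0.194] pointing down, gripper open.
Joint ranges: [-2.58, 2.58], [-0.38, 2.09], [-1.3, 1.39], [0.25, 2.4], [-1.5, 4.64], [0.08, 2.09], [-2.65, 2.65]. Speed limits (rad/s): [2.22, 2.22, 2.79, 2.79, 3.14, 3.14, 3.14].

### API

Orientations are given as a rotation vector (axis times angle).
In Python, from cell import bot gives the robot as it stands.
- The arm moves only by the shell command python3 -m handwheel 'ROWS' [FORCE]. ROWS is JSON, one flat list of numbers, 5 for each row, row after row: the shift along the tool's x, y, z in mm, then the turn about the tool's z in degrees, then the closure in counts, from 0 (fully open) to 255 (shut). A call has exactly 5 rows; each row shifts and turns the commanded pose from where the row before left it, along the tool's axes as they then stand; what a row does not reach is not made up. A row lasts 1/12 s, in which the tool goes at most 41.7 mm and 7.16 degrees, less where a joint would pass 70% of its speed; a pose out of reach is approached as far as the arm can. A call is refused whole if a number of a shift passes 41.7 or a number of a turn 7.16, either way. A call with a gripper value outside its range is refused whole. The fingers move at their own pace and stop on an object; FORCE is the grip in N (left out, the last holds). Time passes only in rows, so rows that do not move let the fingers close, or fill a call up. It gives the time, the measured TCP pose, the force, the opening and the grip force at its end, in the units of the state.
- bot.sense(): the state, without advancing time (a new reading comes with each control period).
- bot.read_camera(name): name is "scene" or "top"; returns a dict with "color" (420x560x3 uint8, red, green, blue), "range_z" (420x560 float32, m along the optical axis (not along the pixel's ray), 0 where there is no reading), "fx", "fy", "cx", "cy" (pixels), "rvec" (rotation vector, rad) and "tvec" (3), from world to camera coordinates, as OpenCV has them. Camera axes: x right, y down, z forward; pixel columns grow to the right and rows downward; lengths in m; the calibration is good to about 2 mm. A picture is of the moment at which its call begins.
- bot.close_job(): hands the job in; it is judged then, once.
The state is a dict: "time_s": time; "joints": joint angles; "joint_velocities": joint speeds; "tau": joint torques, N m; "tool_pos": TCP position; "eef_rot": TCP orientation; "ft_force": force on the tool from outside, world axes, zero at the start; "torque": the same for the moment, N m; "opening": finger opening in m; "grip_force": force on a finger pad.
Only numpy, scipy, OpenCV 4.12 (cv2) and the standard library are available. Lean on these libraries where they do the work, as an engineer would, in place of code of your own. Each camera call takes 0.05 s, during which the arm holds its last target. There are 200 camera calls.

## Working session

There is one attempt and no reset: what is moved stays moved. The work goes in short steps, Python scripts to look and compute and a shell command to move; the robot and the scene stay as the last step left them, time stands still between calls to the robot, and variables do not carry over. Pictures are saved under pics/ and viewed, at most 10 in all, crops included, and the job is handed in when it is done.

```bash
ls; mkdir -p pics
python3 - <<'E'
from cell import bot
import cv2,numpy as np
s=bot.sense();print({k:np.round(v,3).tolist() for k,v in s.items()},bot.grip_depth)
for n in("top","scene"):
    c=bot.read_camera(n);cv2.imwrite(f"pics/{n}0.png",c["color"][:,:,::-1]);np.savez(f"{n}0.npz",**c)
E
```

```text
pics
{'time_s': 0.0, 'joints': [-1.353, 0.334, 0.04, 1.466, -0.013, 1.343, -0.059], 'joint_velocities': [-0.001, 0.001, -0.001, -0.0, -0.001, -0.002, 0.001], 'tau': [-0.0, -65.638, 1.335, -40.378, -0.06, 0.046, 0.0], 'tool_pos': [0.202, 0.617, 0.193], 'eef_rot': [-0.496, -3.102, 0.003], 'ft_force': [-0.799, -0.435, -0.455], 'torque': [-0.007, 0.007, 0.011], 'grip_force': 0.0, 'opening': 0.087} 0.0187
```

View pics/top0.png

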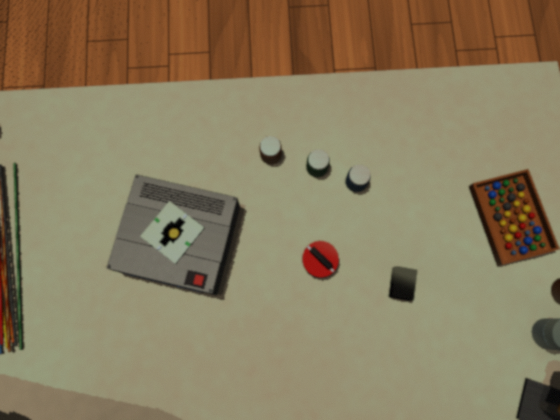

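View pics/scene0.png

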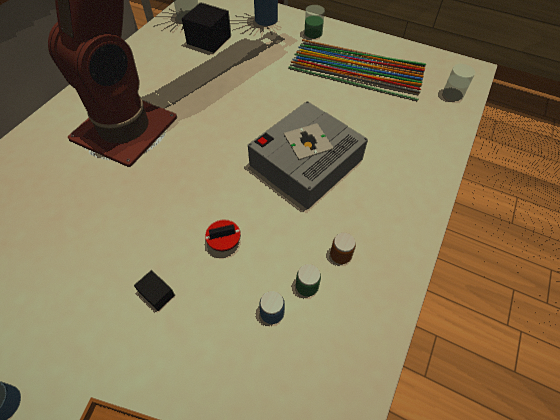

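The top picture shows the red cap at about (321,259) and the port at about (173,232), with the jars at (270,150), (318,162) and (358,178) and the block at (403,283). Next I measure them.

```bash
cat > h.py <<'E'
import numpy as np,cv2
from scipy.spatial.transform import Rotation as R
def world(c):
    v,u=np.mgrid[:420,:560];z=c["range_z"].astype(float)
    P=np.stack([(u-c["cx"])/c["fx"]*z,(v-c["cy"])/c["fy"]*z,z],-1)
    return (P-c["tvec"])@R.from_rotvec(np.ravel(c["rvec"])).as_matrix()
def axis(p):
    w,V=np.linalg.eigh(np.cov(p.T));a=V[:,-1];return np.degrees(np.arctan2(a[1],a[0]))%180,np.sqrt(w)
E
python3 - <<'E'
from h import *
for n in("top","scene"):
    c=dict(np.load(f"{n}0.npz"));W=world(c);C=c["color"].astype(int)
    r,g,b=C[...,0],C[...,1],C[...,2];z=W[...,2]; s=C.sum(2)
    print(n,c["fx"])
    u0,v0=(321,259) if n=="top" else (222,236)
    near=np.zeros(z.shape,bool);near[v0-25:v0+25,u0-25:u0+25]=1
    red=near&(r>120)&(g<80);p=W[red];print("red",p.mean(0),(p.min(0)+p.max(0))/2,np.ptp(p[:,:2],axis=0))
    bar=near&(z>.052)&(z<.08);p=W[bar];print("bar n",len(p),p.mean(0),axis(p[:,:2]),"zmax",p[:,2].max(), "mid",(p.min(0)+p.max(0))/2)
    u0,v0=(173,232) if n=="top" else (308,140)
    near=np.zeros(z.shape,bool);near[v0-36:v0+36,u0-36:u0+36]=1
    col=near&(s>480)&(z>.07)&(z<.11);p=W[col];print("collar",len(p),p.mean(0));
    q=p[:,:2].astype(np.float32);print(cv2.minAreaRect(q))
    dk=near&(s<150)&(np.hypot(*(W[...,:2]-p.mean(0)[:2]).transpose(2,0,1))<.045);q=W[dk];print("slot",len(q),q.mean(0),axis(q[:,:2]))
    gr=near&(g>r+40)&(g>b+30);q=W[gr];print("green",len(q),q.round(3)[::4].tolist(), axis(q[:,:2]) if len(q)>3 else 0)
    br=near&(r>b+60)&(np.hypot(*(W[...,:2]-p.mean(0)[:2]).transpose(2,0,1))<.045);print("brass",W[br].mean(0))
    deck=(z>.075)&(z<.1);dd=np.zeros_like(near);dd[v0-80:v0+80,u0-80:u0+80]=1;q=W[deck&dd];print("deck",cv2.minAreaRect(q[:,:2].astype(np.float32)),np.median(q[:,2]))
    im=c["color"][v0-45:v0+45,u0-45:u0+45,::-1];cv2.imwrite(f"pics/{n}_p.png",cv2.resize(im,(540,540),interpolation=cv2.INTER_CUBIC))
T=R.from_rotvec([-0.496,-3.102,.003]).as_matrix();print(T)
E
python3 - <<'E'
import cv2,numpy as np
a=[cv2.resize(cv2.imread(f"pics/{n}_p.png"),(400,400)) for n in("top","scene")]
cv2.imwrite("pics/pp.png",np.hstack(a))
E
```

```text
top 495.7547644697046
red [ 0.47181779 -0.19651357  0.0448491 ] [ 0.42857315 -0.17120087  0.5828776 ] [0.17095144 0.13443045]
bar n 183 [ 0.47405617 -0.1974769   0.06222519] (np.float64(41.988891588323895), array([0.00425169, 0.01753304])) zmax 0.06811727198624412 mid [ 0.47407673 -0.19810866  0.06041493]
collar 0 [nan nan nan]
((0.0, 0.0), (0.0, 0.0), 0.0)
slot 0 [nan nan nan] (np.float64(nan), array([nan, nan]))
green 26 [[0.577, 0.162, 0.092], [0.575, 0.157, 0.091], [0.573, 0.158, 0.089], [0.52, 0.097, 0.09], [0.518, 0.097, 0.09], [0.516, 0.096, 0.093], [0.513, 0.094, 0.091]] (np.float64(49.77076341080348), array([0.00197463, 0.04466485]))
brass [nan nan nan]
deck ((0.5461359620094299, 0.1268882006406784), (0.24167636036872864, 0.22062359750270844), 73.54508972167969) 0.08703694860245792
scene 392.112516549097
red [ 0.48089594 -0.20484894  0.0409336 ] [ 0.62181423 -0.36009218  0.43992022] [0.37413856 0.40278726]
bar n 179 [ 0.47711622 -0.20026466  0.06001247] (np.float64(42.04017020081238), array([0.00439947, 0.01734723])) zmax 0.06524211881719505 mid [ 0.47552235 -0.19918487  0.0
[... 485 characters left out ...]
70633506774902, 0.12610070407390594), (0.24222496151924133, 0.22269736230373383), 73.67070007324219) 0.08597790977588643
[[-9.50140780e-01  3.11820879e-01 -4.86297543e-04]
 [ 3.11821237e-01  9.50138974e-01 -1.85647676e-03]
 [-1.16837966e-04 -1.91555217e-03 -9.99998159e-01]]<stdin>:12: RuntimeWarning: Mean of empty slice.
  ret = um.true_divide(
<stdin>:14: RuntimeWarning: Mean of empty slice.
  avg = a.mean(axis, **keepdims_kw)
h.py:8: RuntimeWarning: Degrees of freedom <= 0 for slice
  w,V=np.linalg.eigh(np.cov(p.T));a=V[:,-1];return np.degrees(np.arctan2(a[1],a[0]))%180,np.sqrt(w)
  c *= np.true_divide(1, fact)
  c *= np.true_divide(1, fact)
<stdin>:16: RuntimeWarning: Mean of empty slice.
```

View pics/pp.png

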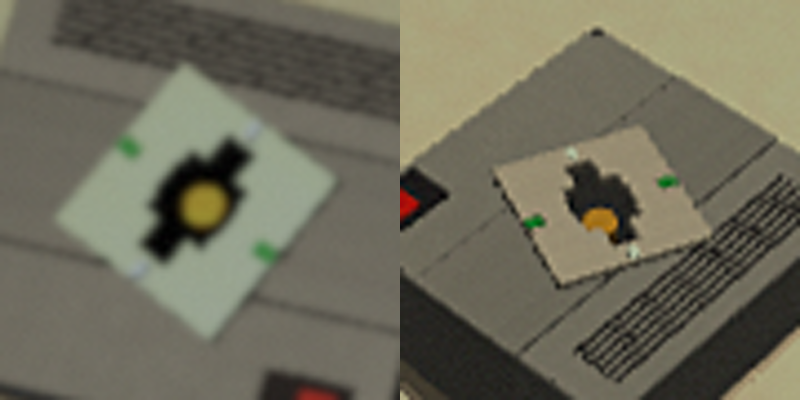

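```bash
cat >> h.py <<'E'
def ray(c,uv,z):
    Rm=R.from_rotvec(np.ravel(c["rvec"])).as_matrix();o=-Rm.T@np.ravel(c["tvec"])
    d=np.c_[(uv[:,0]-c["cx"])/c["fx"],(uv[:,1]-c["cy"])/c["fy"],np.ones(len(uv))]@Rm
    return (o+d*((z-o[2])/d[:,2])[:,None])[:,:2]
E
python3 - <<'E'
from h import *
pts={"top":[(130,147),(265,251),(252,128),(138,270)],"scene":[(535-400,221),(668-400,182),(571-400,153),(634-400,252)]}
for n in pts:
    c=dict(np.load(f"{n}0.npz"));u0,v0=(173,232) if n=="top" else (308,140)
    f=400/90
    uv=np.array(pts[n],float)/f-.5+[u0-45,v0-45]
    X=ray(c,uv,.09);g=X[0]-X[1];w=X[2]-X[3]
    print(n,X.round(4).tolist(),"cg",X[:2].mean(0),"cw",X[2:].mean(0),np.degrees(np.arctan2(g[1],g[0]))%180,np.degrees(np.arctan2(w[1],w[0]))%180,np.linalg.norm(g),np.linalg.norm(w))
    # collar by brightness: contour
    C=c["color"][v0-45:v0+45,u0-45:u0+45].astype(int)
    m=((C.sum(2)>(345 if n=="top" else 380))).astype(np.uint8)
    k=max(cv2.findContours(m,0,1)[0],key=lambda q:cv2.contourArea(q))
    X=ray(c,k[:,0].astype(float)+[u0-45,v0-45],.09).astype(np.float32);print(cv2.minAreaRect(X))
    W=world(c)
    for nm,(u,v) in dict(a=(270,147),t=(318,158),b=(358,174),blk=(403,278)).items():
        if n=="top":print(nm,W[v,u].round(3))
E
```

```text
top [[0.5742, 0.1604], [0.5181, 0.0941], [0.5803, 0.0997], [0.5122, 0.1566]] cg [0.54611053 0.12727577] cw [0.54627415 0.12812426] 49.76245476923569 140.08989369077818 0.08686730330705933 0.08874330830096443
((0.5460364818572998, 0.12842877209186554), (0.10179457068443298, 0.10326263308525085), 50.00579833984375)
a [ 0.739 -0.098  0.061]
t [ 0.705 -0.209  0.062]
b [ 0.661 -0.298  0.062]
blk [ 0.419 -0.38   0.041]
scene [[0.5182, 0.0938], [0.5753, 0.1593], [0.513, 0.1545], [0.5802, 0.0983]] cg [0.54675681 0.12654545] cw [0.54663574 0.12638379] 48.93842252777094 140.08683097715775 0.0869472472897227 0.08759346698332503
((0.5057563185691833, 0.22422343492507935), (0.2589748501777649, 0.14940723776817322), 28.409130096435547)
```

```bash
python3 -m handwheel '[-26,-17,0,0,0, -26,-17,0,0,0, -26,-17,0,0,0, -26,-17,0,0,0, -26,-17,0,0,0]'
python3 -m handwheel '[-26,-17,0,0,0, -26,-17,0,0,0, -26,-17,0,0,0, -26,-17,0,0,0, -26,-17,0,0,0]'
python3 -m handwheel '[-26,-17,0,0,0, -26,-17,0,0,0, -26,-17,0,0,0, -26,-17,0,0,0, -26,-17,0,0,0]'
```

```text
time_s: 0.52
tool_pos: [0.3002, 0.4949, 0.1932]
eef_rot: [-0.495, -3.102, 0.001]
ft_force: [0.8, 1.0, -0.0]
opening: 0.0868
grip_force: 0.0
time_s: 0.93
tool_pos: [0.3972, 0.3736, 0.1934]
eef_rot: [-0.495, -3.102, 0.001]
ft_force: [0.9, 1.1, 0.2]
opening: 0.0871
grip_force: 0.0
time_s: 1.35
tool_pos: [0.4942, 0.2524, 0.1935]
eef_rot: [-0.495, -3.102, 0.0]
ft_force: [0.1, 0.1, 0.2]
opening: 0.0868
grip_force: 0.0
```

```bash
python3 -m handwheel '[-8.2,-29,0,0,0, -8.2,-29,0,0,0, -8.2,-29,0,0,0, -8.2,-29,0,0,0, -8.2,-29,0,0,0]'
python3 -m handwheel '[-8.2,-29,0,0,0, -8.2,-29,0,0,0, -8.2,-29,0,0,0, -8.2,-29,0,0,0, -8.2,-29,0,0,0]'
python3 -m handwheel '[-8.2,-29,0,0,0, -8.2,-29,0,0,0, -8.2,-29,0,0,0, -8.2,-29,0,0,0, -8.2,-29,0,0,0]'
python3 -m handwheel '[0,0,0,6,0, 0,0,0,6,0, 0,0,0,6,0, 0,0,0,6,0, 0,0,0,6,0]' >/dev/null
python3 -m handwheel '[0,0,0,6,0, 0,0,0,6,0, 0,0,0,6,0, 0,0,0,6,0, 0,0,0,6,0]' >/dev/null
python3 -m handwheel '[0,0,0,6,0, 0,0,0,6,0, 0,0,0,6,0, 0,0,0,6,0, 0,0,0,6,0]' >/dev/null
python3 -m handwheel '[0,0,0,6,0, 0,0,0,6,0, 0,0,0,6,0, 0,0,0,6,0, 0,0,0,6,0]'
cat > st.py <<'E'
import sys
from h import *
from cell import bot
s=bot.sense();T=R.from_rotvec(s["eef_rot"]).as_matrix();p=np.array(s["tool_pos"])
print("t",s["time_s"],"p",p.round(4),"yang",round(np.degrees(np.arctan2(T[1,1],T[0,1])),2),"z",T[:,2].round(4),"j7",round(s["joints"][6],2),"F",np.round(s["ft_force"],1),"M",np.round(s["torque"],2),"op",round(s["opening"],4),"gf",s["grip_force"])
if len(sys.argv)>3:
    print("shift mm tool",(T.T@(np.array([float(a) for a in sys.argv[1:4]])-p)*1000).round(1))
E
python3 st.py .4756 -.1989 .041
```

```text
time_s: 1.77
tool_pos: [0.4869, 0.1017, 0.1934]
eef_rot: [-0.495, -3.102, 0.0]
ft_force: [0.4, -0.2, 0.8]
opening: 0.0871
grip_force: 0.0
time_s: 2.18
tool_pos: [0.4807, -0.0488, 0.1935]
eef_rot: [-0.496, -3.102, -0.0]
ft_force: [-0.1, 0.5, 0.1]
opening: 0.087
grip_force: 0.0
time_s: 2.6
tool_pos: [0.4745, -0.1992, 0.1936]
eef_rot: [0.495, 3.102, 0.0]
ft_force: [-0.1, 0.3, -0.7]
opening: 0.0871
grip_force: 0.0
time_s: 4.27
tool_pos: [0.4747, -0.1978, 0.1934]
eef_rot: [-2.937, -1.114, 0.001]
ft_force: [0.4, -0.1, -0.2]
opening: 0.0869
grip_force: 0.0
t 4.2667 p [ 0.4747 -0.1978  0.1934] yang -48.45 z [-6.e-04  1.e-04 -1.e+00] j7 -0.49 F [ 0.4 -0.1 -0.2] M [-0.1   0.15  0.  ] op 0.0869 gf 0.0
shift mm tool [ -0.    1.5 152.4]
```

```bash
python3 -m handwheel '[0,1.5,30,0,0, 0,0,30,0,0, 0,0,30,0,0, 0,0,25,0,0, 0,0,15,0,0]'
python3 -m handwheel '[0,0,8,0,0, 0,0,8,0,0, 0,0,6.4,0,0, 0,0,0,0,0, 0,0,0,0,0]'
python3 -m handwheel '[0,0,0,0,255, 0,0,0,0,255, 0,0,0,0,255, 0,0,0,0,255, 0,0,0,0,255]' 35
python3 -m handwheel '[0,0,0,0,255, 0,0,0,0,255, 0,0,0,0,255, 0,0,0,0,255, 0,0,0,0,255]' >/dev/null
python3 st.py
```

```text
time_s: 4.68
tool_pos: [0.4742, -0.1984, 0.0608]
eef_rot: [-2.933, -1.121, 0.005]
ft_force: [-0.1, 1.0, 0.5]
opening: 0.087
grip_force: 0.0
time_s: 5.1
tool_pos: [0.4763, -0.1991, 0.0417]
eef_rot: [2.934, 1.122, 0.001]
ft_force: [-0.1, -0.8, 0.0]
opening: 0.087
grip_force: 0.0
time_s: 5.52
tool_pos: [0.4762, -0.199, 0.0415]
eef_rot: [2.934, 1.122, 0.001]
ft_force: [0.5, -0.2, 0.5]
opening: 0.0614
grip_force: 0.0
t 5.9333 p [ 0.476  -0.199   0.0413] yang -48.15 z [-1.e-04 -0.e+00 -1.e+00] j7 -0.32 F [-0.2 -0.6  0.1] M [-0.08  0.12  0.  ] op 0.0283 gf 0.0
```

```bash
python3 -m handwheel '[0,0,0,0,255, 0,0,0,0,255, 0,0,0,0,255, 0,0,0,0,255, 0,0,0,0,255]'
python3 -m handwheel '[0,0,0,0,255, 0,0,0,0,255, 0,0,0,0,255, 0,0,-4,0,255, 0,0,-8,0,255]'
python3 -m handwheel '[0,0,-25,0,255, 0,0,-25,0,255, 0,0,-30,0,255, 0,0,-30,0,255, 0,0,-30,0,255]'
python3 -m handwheel '[0,0,-4,0,255, 0,0,0,0,255, 0,0,0,0,255, 0,0,0,0,255, 0,0,0,0,255]' >/dev/null
cat > look.py <<'E'
import sys
from h import *
from cell import bot
s=bot.sense();p=np.array(s["tool_pos"])
zc=p[2]-.002  # disc top expected just below TCP
for n in("top","scene"):
    c=bot.read_camera(n);W=world(c);C=c["color"].astype(int);r,g=C[...,0],C[...,1]
    m=(r>90)&(r>2.2*g)&(np.linalg.norm(W-p,axis=-1)<.08)
    q=W[m];print(n,"disc n",len(q),"mean",q.mean(0).round(4),"z med",np.median(q[:,2]).round(4))
    uv=np.argwhere(m)[:,::-1].astype(float);k=np.round((uv.min(0)+uv.max(0))/2).astype(int)
    X=ray(c,uv[W[m][:,2]>np.median(q[:,2])-.006],np.median(q[:,2])).astype(np.float32);(cx,cy),rad=cv2.minEnclosingCircle(X);print("  circle",round(cx,4),round(cy,4),round(rad,4),"off from tcp",round(cx-p[0],4),round(cy-p[1],4))
    im=c["color"][max(0,k[1]-50):k[1]+50,max(0,k[0]-50):k[0]+50,::-1];cv2.imwrite(f"pics/l_{n}.png",cv2.resize(im,(400,400),interpolation=cv2.INTER_CUBIC))
cv2.imwrite(f"pics/{sys.argv[1]}.png",np.hstack([cv2.imread("pics/l_top.png"),cv2.imread("pics/l_scene.png")]))
E
python3 look.py g1;python3 st.py .5464 .1271 .195
```

```text
time_s: 6.35
tool_pos: [0.476, -0.199, 0.0413]
eef_rot: [2.934, 1.122, 0.0]
ft_force: [0.8, 0.2, 0.1]
opening: 0.0016
grip_force: 0.0
time_s: 6.77
tool_pos: [0.4753, -0.1988, 0.053]
eef_rot: [-2.934, -1.122, 0.002]
ft_force: [0.8, 0.0, 0.4]
opening: 0.0008
grip_force: 0.0
time_s: 7.18
tool_pos: [0.4756, -0.1994, 0.1955]
eef_rot: [2.935, 1.121, 0.001]
ft_force: [1.3, 1.1, -1.0]
opening: 0.0001
grip_force: 0.0
top disc n 0 mean [nan nan nan] z med nan
t 7.65 p [ 0.4753 -0.1989  0.1962] yang -48.16 z [-2.e-03 -1.e-04 -1.e+00] j7 -0.48 F [0.5 0.1 0.2] M [-0.09  0.15 -0.02] op 0.0 gf 0.0
shift mm tool [ 270.4 -195.4    1. ]look.py:9: RuntimeWarning: Mean of empty slice.
  q=W[m];print(n,"disc n",len(q),"mean",q.mean(0).round(4),"z med",np.median(q[:,2]).round(4))
  ret = um.true_divide(
  return _methods._mean(a, axis=axis, dtype=dtype,
  ret = ret.dtype.type(ret / rcount)
Traceback (most recent call last):
  File "look.py", line 10, in <module>
    uv=np.argwhere(m)[:,::-1].astype(float);k=np.round((uv.min(0)+uv.max(0))/2).astype(int)
                                                        ~~~~~~^^^
ValueError: zero-size array to reduction operation minimum which has no identity
```

Run:
```python
from cell import bot
import cv2,numpy as np
for n in("top","scene"):
    c=bot.read_camera(n);np.savez(f"{n}1.npz",**c)
    u,v=(321,259) if n=="top" else (222,220)
    cv2.imwrite(f"pics/{n}1.png",cv2.resize(c["color"][v-100:v+100,u-100:u+100,::-1],(400,400)))
cv2.imwrite("pics/m1.png",np.hstack([cv2.imread("pics/top1.png"),cv2.imread("pics/scene1.png")]))
```

```text
(no output)
```

View pics/m1.png

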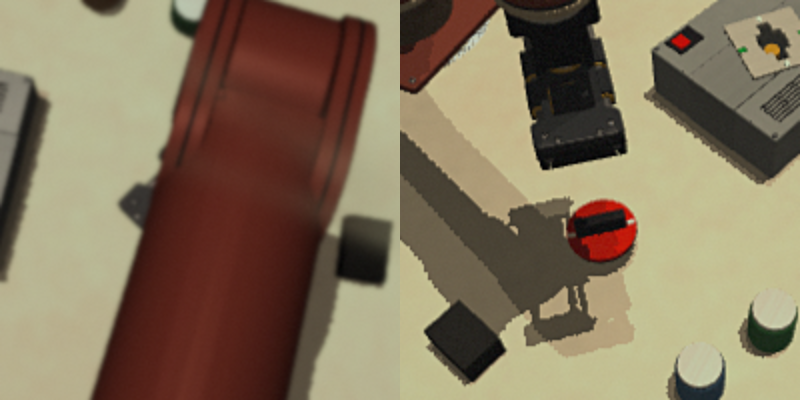

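Run:
```python
from h import *
from cell import bot
s=bot.sense();p=np.array(s["tool_pos"]);print(p)
c=dict(np.load("scene1.npz"));K=np.array([[c["fx"],0,c["cx"]],[0,c["fy"],c["cy"]],[0,0,1]])
uv=cv2.projectPoints(np.array([p,[.4756,-.1989,.05]]),c["rvec"],c["tvec"],K,None)[0][:,0];print(uv)
W=world(c);C=c["color"].astype(int)
near=np.zeros((420,560),bool);near[210:262,195:250]=1
m=near&(W[...,2]>.053)&(W[...,2]<.08);q=W[m];print("bar",len(q),q.mean(0),axis(q[:,:2]))
m=np.zeros((420,560),bool);m[150:206,180:240]=1;m&=(W[...,2]<.35)&(W[...,2]>.1);q=W[m];print("grip",len(q),q.min(0),q.max(0));k=q[:,2]<q[:,2].min()+.03;print(q[k].mean(0))
cv2.imwrite("pics/g2.png",cv2.resize(c["color"][130:270,140:310,::-1],None,fx=4,fy=4,interpolation=cv2.INTER_CUBIC))
```

```text
[ 0.47552858 -0.19894157  0.19653553]
[[213.3887782  194.33811124]
 [221.75068335 231.00428606]]
bar 178 [ 0.47731105 -0.2002247   0.06024153] (np.float64(41.663922832116015), array([0.00446636, 0.01715059]))
grip 2277 [ 0.43356868 -0.29345391  0.29341377] [ 0.56550003 -0.1695565   0.34998416]
[ 0.50435032 -0.23313022  0.31254553]
```

View pics/g2.png

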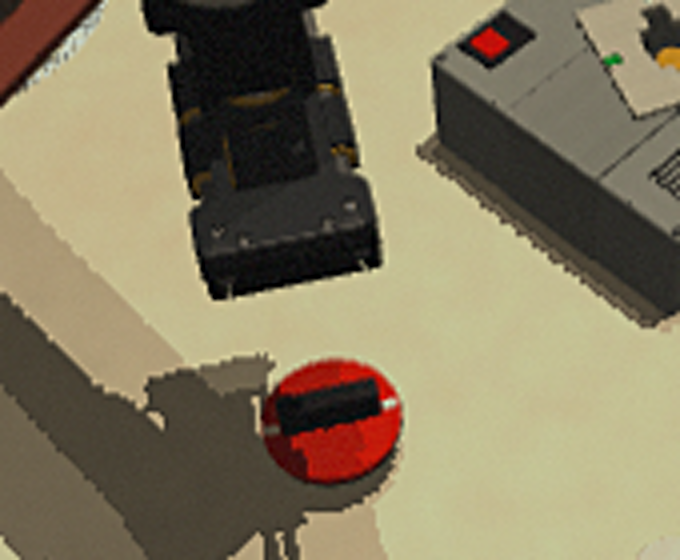

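Run:
```python
from h import *
for n in("scene","top"):
    c=dict(np.load(n+"1.npz"));W=world(c);Rm=R.from_rotvec(np.ravel(c["rvec"])).as_matrix();print(n,"cam at",-Rm.T@np.ravel(c["tvec"]))
    if n=="scene":
        for u in(200,214,228):
            for v in range(186,206,2):print(u,v,W[v,u].round(3),c["color"][v,u])
```

```text
scene cam at [ 0.8088835  -0.56148581  0.84726675]
200 186 [ 0.518 -0.272  0.336] [50 49 48]
200 188 [ 0.521 -0.276  0.336] [43 39 34]
200 190 [ 0.524 -0.28   0.338] [101  92  82]
200 192 [ 0.526 -0.283  0.337] [32 32 30]
200 194 [ 0.524 -0.283  0.33 ] [16 14 18]
200 196 [ 0.523 -0.283  0.324] [13 17 14]
200 198 [ 0.517 -0.279  0.309] [10 10  8]
200 200 [ 0.517 -0.279  0.304] [ 8  8 11]
200 202 [ 0.517 -0.281  0.3  ] [8 3 8]
200 204 [ 0.36  -0.131 -0.002] [197 189 142]
214 186 [ 0.54  -0.264  0.339] [47 47 43]
214 188 [ 0.541 -0.266  0.336] [51 49 46]
214 190 [ 0.543 -0.268  0.335] [25 25 26]
214 192 [ 0.542 -0.269  0.33 ] [19 22 18]
214 194 [ 0.54  -0.268  0.322] [13 15 17]
214 196 [ 0.536 -0.264  0.308] [12 11  8]
214 198 [ 0.536 -0.265  0.304] [ 9  8 12]
214 200 [ 0.535 -0.265  0.298] [0 0 3]
214 202 [ 0.389 -0.109 -0.002] [207 200 154]
214 204 [ 0.394 -0.116  0.001] [195 188 146]
228 186 [ 0.559 -0.252  0.337] [71 67 60]
228 188 [ 0.559 -0.252  0.332] [19 19 16]
228 190 [ 0.558 -0.252  0.325] [23 20 25]
228 192 [ 0.558 -0.253  0.32 ] [15 17 12]
228 194 [ 0.553 -0.248  0.305] [13 13 16]
228 196 [ 0.553 -0.248  0.301] [3 4 5]
228 198 [ 0.415 -0.081 -0.002] [205 197 152]
228 200 [ 0.418 -0.087 -0.002] [198 191 146]
228 202 [ 0.423 -0.094  0.002] [195 188 146]
228 204 [ 0.425 -0.098 -0.002] [197 189 147]
top cam at [ 0.34309743 -0.10398565  1.16419095]
```

```bash
for i in 1 2 3; do python3 -m handwheel '[0,0,0,-6,255, 0,0,0,-6,255, 0,0,0,-6,255, 0,0,0,-6,255, 0,0,0,-6,255]' >/dev/null; done
python3 st.py
python3 - <<'E'
from h import *
from cell import bot
s=bot.sense();p=np.array(s["tool_pos"])
c=bot.read_camera("scene");np.savez("scene2.npz",**c);K=np.array([[c["fx"],0,c["cx"]],[0,c["fy"],c["cy"]],[0,0,1]])
uv=cv2.projectPoints(np.array([p]),c["rvec"],c["tvec"],K,None)[0][:,0];print(uv)
im=c["color"][130:270,140:310,::-1].copy();im=cv2.resize(im,None,fx=4,fy=4,interpolation=cv2.INTER_CUBIC)
q=((uv[0]-[140,130])*4).astype(int);cv2.drawMarker(im,tuple(map(int,q)),(0,255,0),0,10,1);cv2.imwrite("pics/g3.png",im)
W=world(c);u,v=uv[0].astype(int)
for dv in range(-16,14,2):print([W[v+dv,u+du].round(3).tolist() for du in(-4,0,4)])
E
```

```text
t 9.0 p [ 0.4757 -0.199   0.1968] yang 42.14 z [-9.e-04 -2.e-04 -1.e+00] j7 1.09 F [-0.7 -0.1  1.3] M [-0.04 -0.   -0.04] op 0.0004 gf 0.0
[[213.44723572 194.31257108]]
[[0.482, -0.207, 0.263], [0.488, -0.204, 0.263], [0.354, -0.038, 0.0]]
[[0.482, -0.209, 0.26], [0.486, -0.202, 0.253], [0.358, -0.044, 0.0]]
[[0.481, -0.209, 0.253], [0.487, -0.205, 0.251], [0.361, -0.05, -0.0]]
[[0.48, -0.209, 0.245], [0.486, -0.205, 0.244], [0.365, -0.056, 0.001]]
[[0.479, -0.21, 0.239], [0.486, -0.206, 0.239], [0.368, -0.061, -0.0]]
[[0.48, -0.212, 0.237], [0.485, -0.206, 0.232], [0.372, -0.067, 0.0]]
[[0.481, -0.214, 0.233], [0.484, -0.207, 0.226], [0.374, -0.071, -0.003]]
[[0.359, -0.087, -0.002], [0.369, -0.083, -0.001], [0.378, -0.077, -0.002]]
[[0.365, -0.095, 0.002], [0.374, -0.09, 0.001], [0.384, -0.085, 0.002]]
[[0.369, -0.101, 0.002], [0.376, -0.094, -0.001], [0.386, -0.089, -0.001]]
[[0.37, -0.104, -0.001], [0.38, -0.1, 0.0], [0.39, -0.095, -0.001]]
[[0.372, -0.108, -0.005], [0.384, -0.105, -0.0], [0.393, -0.101, -0.0]]
[[0.379, -0.117, 0.002], [0.388, -0.112, 0.001], [0.396, -0.105, -0.002]]
[[0.382, -0.122, 0.001], [0.391, -0.117, 0.0], [0.399, -0.111, -0.002]]
[[0.384, -0.125, -0.003], [0.393, -0.121, -0.002], [0.403, -0.117, -0.001]]
```

View pics/g3.png

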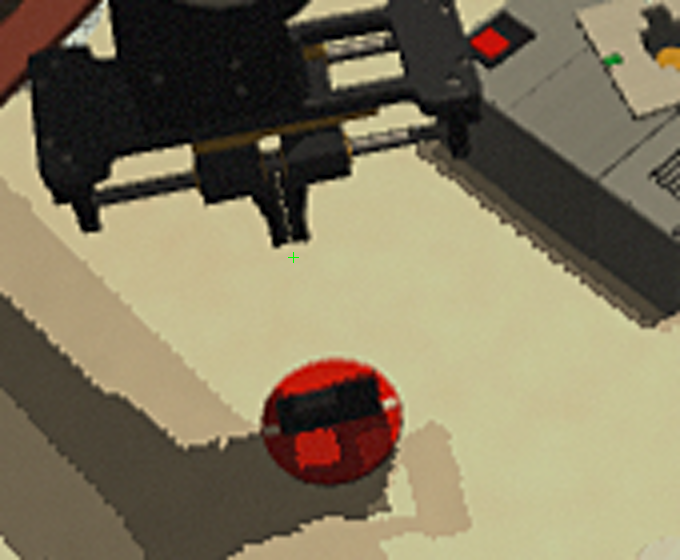

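The real fingertips sit about 23 mm above the reported TCP: tip at crop (290,243), reported TCP at the marker (293,257). So the first grasp closed above the bar. I'll turn back, open, and go lower.

```bash
for i in 1 2 3; do python3 -m handwheel '[0,0,0,6,0, 0,0,0,6,0, 0,0,0,6,0, 0,0,0,6,0, 0,0,0,6,0]' 35 >/dev/null; done
python3 -m handwheel '[0,0,30,0,0, 0,0,30,0,0, 0,0,30,0,0, 0,0,20,0,0, 0,0,0,0,0]'
python3 st.py .4760 -.1992 .021
```

```text
time_s: 10.72
tool_pos: [0.473, -0.1981, 0.0833]
eef_rot: [-2.933, -1.117, 0.01]
ft_force: [-0.8, 0.5, -0.7]
opening: 0.0869
grip_force: 0.0
t 10.7167 p [ 0.473  -0.1981  0.0833] yang -48.29 z [-6.8e-03  3.0e-04 -1.0e+00] j7 -0.38 F [-0.8  0.5 -0.7] M [-0.11  0.24  0.02] op 0.0869 gf 0.0
shift mm tool [ 1.8  3.1 62.3]
```

```bash
python3 -m handwheel '[0,0,20,0,0, 0,0,15,0,0, 0,0,10,0,0, 0,0,8,0,0, 0,0,5,0,0]' >/dev/null
python3 -m handwheel '[0,0,3,0,0, 0,0,2,0,0, 0,0,0,0,0, 0,0,0,0,0, 0,0,0,0,0]'
python3 st.py .4760 -.1992 .021
```

```text
time_s: 11.55
tool_pos: [0.4763, -0.1991, 0.0247]
eef_rot: [2.934, 1.122, 0.001]
ft_force: [0.4, -0.9, 0.4]
opening: 0.0872
grip_force: 0.0
t 11.55 p [ 0.4763 -0.1991  0.0247] yang -48.16 z [ 7.e-04 -1.e-04 -1.e+00] j7 -0.3 F [ 0.4 -0.9  0.4] M [-0.02  0.04 -0.03] op 0.0872 gf 0.0
shift mm tool [-0.3 -0.1  3.7]
```

```bash
python3 -m handwheel '[0,0,2,0,0, 0,0,1.5,0,0, 0,0,0,0,255, 0,0,0,0,255, 0,0,0,0,255]'
for i in 1 2 3; do python3 -m handwheel '[0,0,0,0,255, 0,0,0,0,255, 0,0,0,0,255, 0,0,0,0,255, 0,0,0,0,255]' |grep -E "tool_pos|ft|open|grip"; done;python3 st.py
```

```text
time_s: 11.97
tool_pos: [0.476, -0.199, 0.0208]
eef_rot: [2.934, 1.122, -0.0]
ft_force: [-0.1, 1.0, -1.0]
opening: 0.0744
grip_force: 0.0
tool_pos: [0.476, -0.199, 0.0208]
ft_force: [0.7, -0.8, 0.1]
opening: 0.0418
grip_force: 0.0
tool_pos: [0.4759, -0.199, 0.0207]
ft_force: [0.2, 0.1, -1.5]
opening: 0.0134
grip_force: 34.9
tool_pos: [0.476, -0.1989, 0.0207]
ft_force: [-0.1, 0.3, -0.6]
opening: 0.0136
grip_force: 34.9
t 13.2167 p [ 0.476  -0.1989  0.0207] yang -48.15 z [-1.e-04 -0.e+00 -1.e+00] j7 -0.29 F [-0.1  0.3 -0.6] M [-0.05  0.14  0.02] op 0.0136 gf 34.87526178359985
```

```bash
python3 -m handwheel '[0,0,-5,0,255, 0,0,-20,0,255, 0,0,-30,0,255, 0,0,-35,0,255, 0,0,-35,0,255]'
python3 -m handwheel '[0,0,-30,0,255, 0,0,0,-7,255, 0,0,0,-7,255, 0,0,0,-7,255, 0,0,0,-7,255]'
python3 -m handwheel '[0,0,0,-7,255, 0,0,0,-7,255, 0,0,0,-7,255, 0,0,0,-7,255, 0,0,0,-7,255]' >/dev/null
python3 -m handwheel '[0,0,0,-7,255, 0,0,0,-7,255, 0,0,0,-7,255, 0,0,0,-7,255, 0,0,0,-7,255]' >/dev/null
python3 -m handwheel '[0,0,0,0,255, 0,0,0,0,255, 0,0,0,0,255, 0,0,0,0,255, 0,0,0,0,255]'
python3 st.py .5464 .1271 .1757
```

```text
time_s: 13.63
tool_pos: [0.4751, -0.1993, 0.1471]
eef_rot: [-2.935, -1.121, 0.002]
ft_force: [1.1, 0.5, -2.2]
opening: 0.0135
grip_force: 34.9
time_s: 14.05
tool_pos: [0.4758, -0.1991, 0.1762]
eef_rot: [2.571, 1.806, 0.001]
ft_force: [-1.2, 0.8, -1.1]
opening: 0.0136
grip_force: 34.9
time_s: 15.3
tool_pos: [0.476, -0.199, 0.1758]
eef_rot: [1.081, 2.95, -0.0]
ft_force: [0.0, -0.4, -2.3]
opening: 0.0135
grip_force: 34.9
t 15.3 p [ 0.476  -0.199   0.1758] yang 49.73 z [ 0. -0. -1.] j7 1.23 F [ 0.  -0.4 -2.3] M [-0.07  0.04 -0.01] op 0.0135 gf 34.869242906570435
shift mm tool [1.570e+02 2.943e+02 1.000e-01]
```

```bash
python3 -m handwheel '[10,18,0,0,255, 18,34,0,0,255, 18,34,0,0,255, 18,34,0,0,255, 18,34,0,0,255]' >/dev/null
python3 -m handwheel '[18,34,0,0,255, 18,34,0,0,255, 18,34,0,0,255, 14,26,0,0,255, 7,12.3,0,0,255]'
python3 -m handwheel '[0,0,0,0,255, 0,0,0,0,255, 0,0,0,0,255, 0,0,0,0,255, 0,0,0,0,255]' >/dev/null
python3 st.py .5464 .1271 .1757
python3 - <<'E'
from h import *
from cell import bot
p=np.array(bot.sense()["tool_pos"]);g=p+[0,0,.0293];ims=[]
for n in("top","scene"):
    c=bot.read_camera(n);np.savez(n+"3.npz",**c);K=np.array([[c["fx"],0,c["cx"]],[0,c["fy"],c["cy"]],[0,0,1]])
    uv=cv2.projectPoints(np.array([g,g-[0,0,.05],[.5464,.1271,.09]]),c["rvec"],c["tvec"],K,None)[0][:,0];print(n,uv.round(1).tolist())
    k=uv[1].astype(int);a=max(0,k[1]-50);b=max(0,k[0]-50)
    im=cv2.resize(c["color"][a:a+100,b:b+100,::-1].copy(),(400,400),interpolation=cv2.INTER_CUBIC)
    ims.append(im)
    W=world(c);C=c["color"].astype(int);m=(C[...,0]>70)&(C[...,0]>2.5*C[...,1])&(np.linalg.norm(W-g,axis=-1)<.06)
    if m.sum()>10:
        q=W[m];print(m.sum(),"disc red",q.mean(0),q.min(0),q.max(0),"expect top z",g[2]-.012)
        X=ray(c,np.argwhere(m)[:,::-1].astype(float),g[2]-.012)
        print(g[:2],(X.min(0)+X.max(0))/2,np.ptp(X,axis=0))
cv2.imwrite("pics/g4.png",np.hstack(ims))
E
```

```text
time_s: 16.13
tool_pos: [0.5457, 0.1325, 0.1753]
eef_rot: [-1.072, -2.952, -0.001]
ft_force: [-0.1, 1.1, -2.2]
opening: 0.0136
grip_force: 34.9
t 16.55 p [0.5458 0.1257 0.176 ] yang 49.71 z [ 2.e-04  0.e+00 -1.e+00] j7 0.64 F [-0.4  0.6 -2.1] M [-0.02  0.03  0.05] op 0.0137 gf 34.869402050971985
shift mm tool [0.5 1.4 0.3]
top [[160.0, 221.1], [165.8, 225.8], [171.9, 231.1]]
scene [[310.6, 106.1], [309.2, 121.6], [307.9, 139.6]]
118 disc red [0.56116678 0.1290246  0.19269138] [0.50724012 0.08551503 0.18608286] [0.58795013 0.1610894  0.2127056 ] expect top z 0.193276373155079
[0.54584528 0.12574557] [0.54839053 0.12205559] [0.08080282 0.07515702]
```

View pics/g4.png

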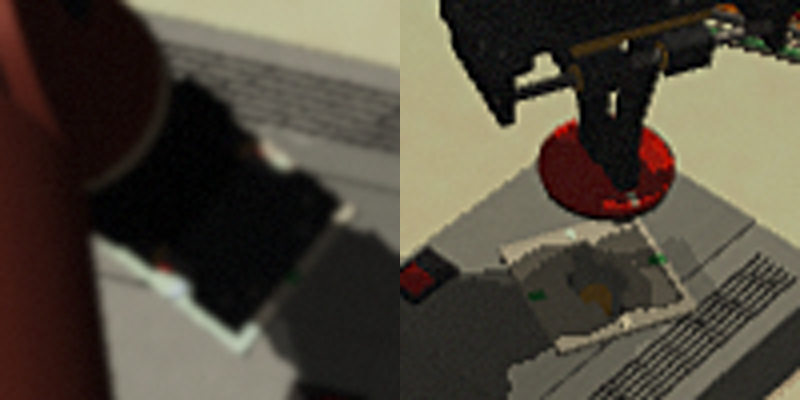

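Run:
```python
from h import *
from scipy.optimize import least_squares
c=dict(np.load("scene3.npz"));W=world(c);K=np.array([[c["fx"],0,c["cx"]],[0,c["fy"],c["cy"]],[0,0,1]])
g=np.array([.5458,.1257,.176+.0293]);C=c["color"].astype(int)
m=(C[...,0]>60)&(C[...,0]>2.2*C[...,1])&(np.linalg.norm(W-g,axis=-1)<.065)
n,l,st,_=cv2.connectedComponentsWithStats(m.astype(np.uint8));print(st)
pts=np.argwhere(m)[:,::-1];h=cv2.convexHull(pts.astype(np.int32).reshape(-1,1,2))[:,0].astype(float)
print(h.tolist())
a=np.linspace(0,2*np.pi,181)
def outline(d):
    P=np.concatenate([np.c_[g[0]+d[0]+.042*np.cos(a),g[1]+d[1]+.042*np.sin(a),np.full(181,g[2]-k)] for k in(.012,.020)])
    uv=cv2.projectPoints(P,c["rvec"],c["tvec"],K,None)[0].astype(np.float32);return cv2.convexHull(uv)
hb=h[h[:,1]>109]
f=lambda d:[cv2.pointPolygonTest(outline(d),tuple(map(float,q)),True)-.3 for q in hb]
r=least_squares(f,[0,0],diff_step=1e-3,x_scale=.001,loss="soft_l1");r=least_squares(f,[.001,-.001],diff_step=.05,loss="soft_l1")
from scipy.optimize import minimize
r=minimize(lambda d:np.sum(np.abs(f(d))),[0,0],method="Nelder-Mead",options=dict(initial_simplex=[[0,0],[.005,0],[0,.005]]));print(r.x,r.fun,len(hb),np.round(f(r.x),1), "at0",np.round(f([0,0]),1))
```

```text
[[     0      0    560    420 234939]
 [   295    101     18     23    140]
 [   319    103      8     16     77]
 [   299    108      2      1      2]
 [   322    116      1      1      1]
 [   319    117      7      6     17]
 [   317    118      1      1      1]
 [   309    121      9      3     23]]
[[326.0, 114.0], [325.0, 118.0], [322.0, 121.0], [320.0, 122.0], [317.0, 123.0], [304.0, 123.0], [300.0, 121.0], [296.0, 116.0], [295.0, 114.0], [295.0, 113.0], [296.0, 105.0], [298.0, 103.0], [302.0, 101.0], [320.0, 103.0], [322.0, 104.0], [324.0, 106.0], [326.0, 110.0]]
[-0.00020957  0.00185824] 6.791747472803869 11 [ 1.   0.2 -0.1 -0.   0.  -0.3 -0.   1.1  1.2  1.4  1.4] at0 [0.9 0.4 0.2 0.4 0.5 0.3 0.6 1.6 1.6 1.8 1.2]
```

```bash
python3 -m handwheel '[-0.5,0.6,10,0,255, 0,0,18,0,255, 0,0,18,0,255, 0,0,10,0,255, 0,0,4,0,255]'>/dev/null
python3 -m handwheel '[0,0,1,0,255, 0,0,0,0,255, 0,0,0,0,255, 0,0,0,0,255, 0,0,0,0,255]'>/dev/null
python3 st.py .5464 .1265 .0987
python3 -m handwheel '[0,0,1.5,0,255, 0,0,1.5,0,255, 0,0,1.5,0,255, 0,0,0,0,255, 0,0,0,0,255]'>/dev/null
python3 st.py
python3 -m handwheel '[0,0,1.5,0,255, 0,0,1.5,0,255, 0,0,1,0,255, 0,0,0,0,255, 0,0,0,0,255]'>/dev/null
python3 st.py
```

```text
t 17.4833 p [0.547  0.1275 0.1155] yang 49.85 z [ 1.1e-03  5.0e-04 -1.0e+00] j7 0.66 F [-0.4 -0.7 -2.1] M [-0.03 -0.    0.02] op 0.0139 gf 34.86931800842285
shift mm tool [-0.2 -1.2 16.8]
t 17.9 p [0.5464 0.1273 0.1101] yang 49.84 z [-3.e-04 -2.e-04 -1.e+00] j7 0.67 F [ 0.2  0.3 -2.3] M [-0.02  0.01 -0.02] op 0.0134 gf 34.86935019493103
t 18.3167 p [0.5465 0.1273 0.1062] yang 49.85 z [-2.e-04 -1.e-04 -1.e+00] j7 0.67 F [-1.3  0.4 -1.8] M [-0.05  0.02 -0.05] op 0.0137 gf 34.86931085586548
```

```bash
python3 -m handwheel '[0,0,1.5,0,255, 0,0,1.5,0,255, 0,0,0,0,255, 0,0,0,0,255, 0,0,0,0,255]'>/dev/null
python3 st.py
python3 -m handwheel '[0,0,1.5,0,255, 0,0,1.5,0,255, 0,0,0,0,255, 0,0,0,0,255, 0,0,0,0,255]'>/dev/null
python3 st.py
python3 -m handwheel '[0,0,1.5,0,255, 0,0,1,0,255, 0,0,0,0,255, 0,0,0,0,255, 0,0,0,0,255]'>/dev/null
python3 st.py
```

```text
t 18.7333 p [0.5465 0.1273 0.1032] yang 49.84 z [-1.e-04 -1.e-04 -1.e+00] j7 0.67 F [-0.6 -0.1 -2.1] M [-0.01 -0.02  0.  ] op 0.0139 gf 34.86937165260315
t 19.15 p [0.5465 0.1273 0.1002] yang 49.84 z [-1.e-04 -1.e-04 -1.e+00] j7 0.67 F [ 0.4  0.3 -1.4] M [-0.11 -0.03  0.01] op 0.0138 gf 34.86927330493927
t 19.5667 p [0.5465 0.1273 0.0977] yang 49.85 z [-1.e-04 -1.e-04 -1.e+00] j7 0.67 F [-0.   0.6 -1.6] M [0.02 0.04 0.01] op 0.0136 gf 34.869221448898315
```

```bash
for i in 1 2 3; do python3 -m handwheel '[0,0,1,0,255, 0,0,1,0,255, 0,0,0,0,255, 0,0,0,0,255, 0,0,0,0,255]'>/dev/null
python3 st.py; done
```

```text
t 19.9833 p [0.5465 0.1273 0.0957] yang 49.84 z [-1.e-04 -1.e-04 -1.e+00] j7 0.67 F [-0.1  0.6 -1.3] M [-0.05  0.   -0.05] op 0.0138 gf 34.8693323135376
t 20.4 p [0.5466 0.1273 0.0938] yang 49.84 z [ 2.e-04  0.e+00 -1.e+00] j7 0.68 F [ 0.4  0.  -1.4] M [ 0.02  0.03 -0.01] op 0.0136 gf 34.87085938453674
t 20.8167 p [0.5466 0.1273 0.0918] yang 49.85 z [ 2.e-04 -0.e+00 -1.e+00] j7 0.68 F [-0.   0.   1.5] M [-0.02 -0.01 -0.04] op 0.0134 gf 34.87799406051636
```

```bash
for i in 1 2 3; do python3 -m handwheel '[0,0,1,0,255, 0,0,1,0,255, 0,0,0.7,0,255, 0,0,0,0,255, 0,0,0,0,255]'>/dev/null
python3 st.py; done
```

```text
t 21.2333 p [0.5466 0.1274 0.0891] yang 49.84 z [ 2.e-04  1.e-04 -1.e+00] j7 0.68 F [ 0.4 -0.9  2.7] M [-0.1 -0.   0. ] op 0.0138 gf 34.88915026187897
t 21.65 p [0.5467 0.1273 0.0865] yang 49.84 z [ 3.e-04  1.e-04 -1.e+00] j7 0.68 F [-0.8 -0.6  5.3] M [-0.13  0.13  0.05] op 0.0134 gf 34.90432620048523
t 22.0667 p [0.5468 0.1274 0.084 ] yang 49.84 z [ 4.e-04  2.e-04 -1.e+00] j7 0.68 F [-1.8  0.   7.2] M [-0.18  0.3   0.01] op 0.0135 gf 34.92324113845825
```

```bash
python3 -m handwheel '[0,0,1,0,255, 0,0,0.7,0,255, 0,0,0,0,255, 0,0,0,0,255, 0,0,0,0,255]'>/dev/null
python3 st.py
python3 -m handwheel '[0,0,0,2,255, 0,0,0,3,255, 0,0,0,4,255, 0,0,0,0,255, 0,0,0,0,255]'>/dev/null
python3 st.py
```

```text
t 22.4833 p [0.5468 0.1274 0.0825] yang 49.84 z [ 5.e-04  3.e-04 -1.e+00] j7 0.68 F [-1.2 -0.6  8. ] M [-0.22  0.44 -0.06] op 0.0135 gf 34.93638217449188
t 22.9 p [0.5471 0.1277 0.0826] yang 40.83 z [ 1.1e-03  6.0e-04 -1.0e+00] j7 0.53 F [-0.9 -0.6  8.1] M [-0.02  0.22 -0.03] op 0.0133 gf 34.91631209850311
```

```bash
for i in 1 2 3; do python3 -m handwheel '[0,0,0,5,255, 0,0,0,5,255, 0,0,0,5,255, 0,0,0,5,255, 0,0,0,0,255]'>/dev/null
python3 st.py; done
```

```text
t 23.3167 p [0.5474 0.1279 0.0827] yang 20.54 z [ 1.7e-03  9.0e-04 -1.0e+00] j7 0.19 F [-0.4 -0.2  7. ] M [ 0.04  0.07 -0.06] op 0.014 gf 34.905070066452026
t 23.7333 p [0.5475 0.1279 0.0828] yang 0.54 z [ 2.e-03  9.e-04 -1.e+00] j7 -0.14 F [0.4 0.2 7.2] M [ 0.04 -0.05  0.06] op 0.0136 gf 34.90162432193756
t 24.15 p [0.5476 0.1278 0.0828] yang -19.46 z [ 2.2e-03  8.0e-04 -1.0e+00] j7 -0.47 F [0.1 0.3 7.6] M [ 0.   -0.08 -0.04] op 0.0137 gf 34.89948213100433
```

Turned 69° so far, with the torque free. 21° more to go, slowly.

```bash
python3 -m handwheel '[0,0,0,4,255, 0,0,0,4,255, 0,0,0,4,255, 0,0,0,4,255, 0,0,0,0,255]'>/dev/null
python3 st.py; 
python3 -m handwheel '[0,0,0,2,255, 0,0,0,2,255, 0,0,0,0,255, 0,0,0,0,255, 0,0,0,0,255]'>/dev/null
python3 st.py
python3 -m handwheel '[0,0,0,1,255, 0,0,0,1,255, 0,0,0,0,255, 0,0,0,0,255, 0,0,0,0,255]'>/dev/null
python3 st.py
```

```text
t 24.5667 p [0.5477 0.1278 0.0828] yang -35.4 z [ 2.3e-03  7.0e-04 -1.0e+00] j7 -0.73 F [0.2 0.3 7.9] M [-0.08 -0.17 -0.02] op 0.0137 gf 34.89842891693115
t 24.9833 p [0.5477 0.1277 0.0828] yang -39.15 z [ 2.3e-03  7.0e-04 -1.0e+00] j7 -0.79 F [0.4 1.1 8. ] M [-0.06 -0.1  -0.02] op 0.0134 gf 34.89735960960388
t 25.4 p [0.5477 0.1277 0.0828] yang -41.14 z [ 2.3e-03  8.0e-04 -1.0e+00] j7 -0.83 F [0.6 0.2 7.9] M [-0.09 -0.17 -0.02] op 0.0135 gf 34.89736318588257
```

```bash
python3 -m handwheel '[0,0,-0.7,0,255, 0,0,-0.7,0,255, 0,0,0,0,255, 0,0,0,0,255, 0,0,0,0,255]'>/dev/null
python3 st.py; 
python3 -m handwheel '[0,0,-0.7,0,255, 0,0,-0.5,0,255, 0,0,0,0,255, 0,0,0,0,255, 0,0,0,0,255]'>/dev/null
python3 st.py
```

```text
t 25.8167 p [0.5477 0.1277 0.0841] yang -41.14 z [ 2.3e-03  7.0e-04 -1.0e+00] j7 -0.83 F [1.8 1.2 7. ] M [-0.05 -0.27  0.04] op 0.0138 gf 34.89152133464813
t 26.2333 p [0.5476 0.1277 0.0852] yang -41.14 z [ 2.2e-03  7.0e-04 -1.0e+00] j7 -0.83 F [1.  0.7 6.3] M [-0.07 -0.29  0.03] op 0.0134 gf 34.886611104011536
```

```bash
python3 -m handwheel '[0,0,-0.7,0,255, 0,0,-0.5,0,255, 0,0,0,0,255, 0,0,0,0,255, 0,0,0,0,255]'>/dev/null
python3 st.py; 
for i in 1 2; do python3 -m handwheel '[0,0,0,0,0, 0,0,0,0,0, 0,0,0,0,0, 0,0,0,0,0, 0,0,0,0,0]'; done
python3 st.py
```

```text
t 26.65 p [0.5474 0.1276 0.0862] yang -41.14 z [ 1.8e-03  5.0e-04 -1.0e+00] j7 -0.83 F [2.7 0.2 4.9] M [ 0.1  -0.71  0.02] op 0.0137 gf 34.87869143486023
time_s: 27.07
tool_pos: [0.5461, 0.1272, 0.0854]
eef_rot: [-2.86, -1.299, 0.002]
ft_force: [-1.3, 0.0, -0.2]
opening: 0.0395
grip_force: 0.0
time_s: 27.48
tool_pos: [0.5465, 0.1273, 0.0858]
eef_rot: [2.86, 1.299, -0.0]
ft_force: [-0.1, 0.1, 0.2]
opening: 0.0724
grip_force: 0.0
t 27.4833 p [0.5465 0.1273 0.0858] yang -41.15 z [-0.e+00 -1.e-04 -1.e+00] j7 -0.83 F [-0.1  0.1  0.2] M [-0.08  0.1  -0.02] op 0.0724 gf 0.0
```

Released. I'll go straight up, then move away towards the base side so I can check.

```bash
python3 -m handwheel '[0,0,-4,0,0, 0,0,-15,0,0, 0,0,-25,0,0, 0,0,-30,0,0, 0,0,-30,0,0]'
for i in 1 2; do python3 -m handwheel '[35,0,0,0,0, 35,0,0,0,0, 35,0,0,0,0, 35,0,0,0,0, 35,0,0,0,0]' ; done
python3 -m handwheel '[0,0,0,0,0, 0,0,0,0,0, 0,0,0,0,0, 0,0,0,0,0, 0,0,0,0,0]' >/dev/null
python3 st.py
python3 - <<'E'
from h import *
from cell import bot
ims=[]
for n in("top","scene"):
    c=bot.read_camera(n);W=world(c)
    m=(np.hypot(W[...,0]-.5465,W[...,1]-.127)<.045)&(W[...,2]>.108)&(W[...,2]<.16);q=W[m]
    print(n,len(q),q.mean(0) if len(q) else 0,"bar top z",np.percentile(q[:,2],[10,50,90]) if len(q) else 0,axis(q[:,:2]) if len(q)>9 else 0)
    C=c["color"].astype(int);r=(C[...,0]>90)&(C[...,0]>2.2*C[...,1])&(np.hypot(W[...,0]-.5465,W[...,1]-.127)<.05)&(W[...,2]>.08);print("disc z",np.median(W[r][:,2]),W[r].mean(0))
    u,v=(168,228) if n=="top" else (308,135);ims.append(cv2.resize(c["color"][v-60:v+60,u-60:u+60,::-1],(400,400),interpolation=cv2.INTER_CUBIC))
cv2.imwrite("pics/f1.png",np.hstack(ims))
E
```

```text
time_s: 27.9
tool_pos: [0.5462, 0.127, 0.191]
eef_rot: [2.86, 1.298, -0.001]
ft_force: [0.8, -0.1, 0.6]
opening: 0.0868
grip_force: 0.0
time_s: 28.32
tool_pos: [0.6625, 0.2608, 0.1898]
eef_rot: [-2.86, -1.3, -0.0]
ft_force: [-0.6, 0.1, 0.6]
opening: 0.087
grip_force: 0.0
time_s: 28.73
tool_pos: [0.7766, 0.392, 0.1898]
eef_rot: [-2.859, -1.301, -0.0]
ft_force: [1.1, 0.7, 1.1]
opening: 0.087
grip_force: 0.0
t 29.15 p [0.7761 0.389  0.1918] yang -41.24 z [ 1.2e-03  9.0e-04 -1.0e+00] j7 -1.06 F [-0.4  0.6  0.7] M [-0.07  0.09 -0.01] op 0.087 gf 0.0
top 236 [0.54492218 0.12584895 0.12424015] bar top z [0.10870588 0.12772657 0.13049204] (np.float64(48.26045316031692), array([0.01069001, 0.01881597]))
disc z 0.10476379679069221 [0.5445385  0.12644291 0.10506694]
scene 203 [0.54941597 0.12320376 0.1219571 ] bar top z [0.11191656 0.1241948  0.12845187] (np.float64(48.523254328777135), array([0.00434513, 0.0179198 ]))
disc z 0.10344290894967434 [0.55290912 0.1177518  0.10412332]
```

View pics/f1.png

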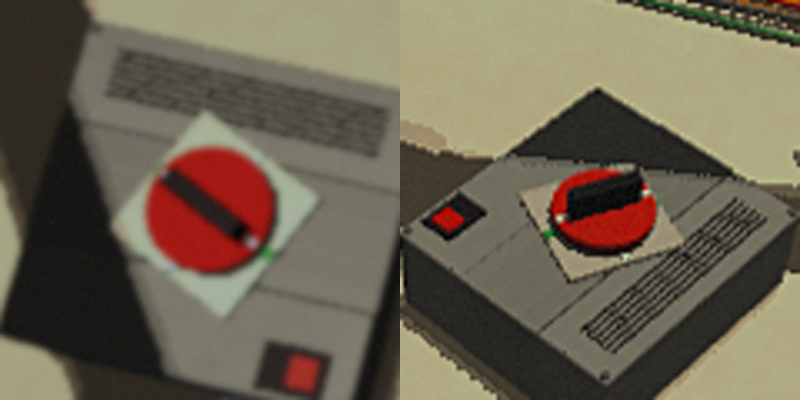

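The cap sits in the port with its bar on the green marks. The disc top is at 0.104 m, so cap_grip is about 26 mm above the collar, which is locked.

```bash
python3 -c "from cell import bot;print(bot.close_job())"
```

```text
the job is handed in; nothing more can be done
None
```

I refitted the red cap, turned it clockwise into its locked detent (bar on the green marks, about 26 mm above the collar) and let it go, then handed the job in; no verdict came back, and I didn't re-check the jars and block, though nothing was moved near them.

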